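# Stand a handheld on its edge in the service fixture and clamp it

## Task

Stand the rugged handheld up in the service fixture for its side-key repair: it lies flat on the deck, and the long side with the orange key sticks out over the front. Tip it up by that side until it stands on its other long edge, orange key on top and screen against the padded back plate, then swing the red lever down so that its rubber foot rests on the handheld's top edge. Leave the other things on the bench where they are.

Things in the scene. Friction and masses are not known exactly. Their poses are not given: they have to be found in the camera images.
- fixture: fixed aluminium fixture. Origin at bench height below the middle of the back plate's padded face; +x square through the plate, away from the robot, +y left along it. Deck: top 36 mm high, 10 mm thick, 190 mm wide, its front edge at x = -47 mm; below it free space to the bench for x < -15 mm. Back plate 176 mm wide, top 84 mm high; cheeks behind it carry the lever
- handheld: black rugged phone, 69 (x) x 152 (y) x 15 mm (z), about 0.3 kg, flat on the deck, screen up. Origin in the middle of its back (underside); +z out of the screen, +x across its width to the back plate. Far long edge 1 to 8 mm in front of the pad; near long side (orange key) sticks out 22 to 30 mm past the deck's front edge. Stood up, its -x side is on top, 105 mm above the bench
- clamp_lever (a joint): clamp lever's hinge, rad: 0 = level, pointing to the fixture's front, its rubber foot just on top of a handheld that stands against the back plate; grows as it swings up and back (1.57 = straight up); range -0.25 to 1.95, below 0 only if nothing stands under it. It stays where it is left (1.5 N at the grip moves it)
- lever_grip (a point): point on the axis of the lever's red round grip, 98 mm from the hinge axis; the grip is 17 to 19 mm thick and runs from 65 to 126 mm from the hinge axis
- lever_hinge (a point): point on the lever's hinge axis (along the fixture's y), in the fixture's frame at x = 30 mm, y = 0, z = 130 mm
- clamp_foot (a point): middle of the underside of the lever's rubber foot (16 mm across), 38 mm along the lever from the hinge axis and 25 mm below the lever's axis
- battery_pack: loose black battery block, 45 x 69 x 17 mm, a bystander; origin in the middle of its underside
- torque_driver: loose black-handled screwdriver, 190 mm long, lying right of the fixture, a bystander; origin under its middle
- card_a: loose green circuit card, 60 x 85 x 14 mm, a bystander; origin in the middle of its underside
- mouse: loose black computer mouse, 106 x 58 x 34 mm, a bystander

How it is judged:
By the outcome, as a careful person would: the job done as asked, in the order asked, and still so for the second after the job is handed in, with the robot touching nothing.
It also fails if it takes over 72 s, if anything falls off the work surface, if the arm or the gripper's body presses on something with over 40 N, if the wrist force passes 120 N, or if a joint passes its speed limit or range.

## Robot

A 6-joint arm with a two-finger parallel gripper is mounted at the origin on a cart in front of the work surface, level with it; the furniture and walls round the work are solid. World frame = base frame: x ahead of the robot, y to its left, z up, the work surface at z = 0. Lengths are in m, angles in degrees, forces in N, time in s.
With the tool pointing down it reaches from about 0.4 to 0.825 m from the base axis. Payload 7 kg.
Tool frame: the origin (TCP) lies midway between the tips of the shut fingers; the grasp point (between the pads) lies 19 mm behind it (r.grip_depth is the distance from the TCP to the grasp point, in m); z points along the fingers, y is the line along which they close (so a half turn about z gives the same grasp; the last joint's range is limited). The gripper opens to 88 mm and grips with 3 to 60 N. Pads are 19 mm wide; open, the fingers measure 130 mm over their backs; the gripper's body (78 mm by 193 mm) begins 47 mm behind the grasp point.
Start: joints at [-54.884, 20.546, 0.682, 0, -70.136, -16.507], TCP at [0.215, -0.64, 0.227] pointing down, gripper open.
Joint ranges: [-176.03, 176.03], [-82.01, 121.73], [-58.28, 71.71], [-173.87, 95.51], [-174.79, -0.11], [-173.66, 173.66]. Speed limits (degrees/s): [136.94, 136.94, 172.46, 180, 180, 180].

## Interface

Orientations are given as [roll, pitch, yaw] about the fixed x, y, z axes, in that order (R = Rz(yaw) Ry(pitch) Rx(roll)).
In Python, from plant import r, capture, close_job, search_frame, outline_of gives the robot as it stands.
- The arm moves only by the shell command python3 -m creep 'ROWS' [FORCE]. ROWS is JSON, a list of rows, each a list of 7 numbers: the finger opening in mm, from 0 to 87.6, then the shift along the world's x, y, z in units of 25 mm (1.0 is 25 mm), then the turn, a rotation vector about the world's x, y, z in degrees. In form: [[hand, x, y, z, ax, ay, az], ...]. A call has 1 to 8 rows; each row shifts and turns the commanded pose from where the row before left it; what a row does not reach is not made up. A row lasts 1/12 s, in which the tool goes at most 41.7 mm and 7.16 degrees, less where a joint would pass 70% of its speed; a pose out of reach is approached as far as the arm can. A call is refused whole if a number of a shift passes 1 or a number of a turn 7.16, either way. A call with a gripper value outside its range is refused whole. The fingers move at their own pace and stop on an object; FORCE is the grip in N (left out, the last holds). Time passes only in rows, so rows that do not move let the fingers close. It gives the time, the measured TCP pose, the force, the opening and the grip force at its end, in the units of the state.
- r.get_state(): the state, without advancing time (a new reading comes with each control period).
- capture(name): name is "scene" or "side" or "wrist"; returns a dict with "frame" (384x512x3 uint8, red, green, blue), "K" (3x3 intrinsics, pixels), "origin" and "rotation" of the camera in the world. Camera axes: x right, y down, z forward; pixel columns grow to the right and rows downward; lengths in m; the calibration is good to about 2 mm. A picture is of the moment at which its call begins. There is no depth.
- close_job(): hands the job in; it is judged then, once.
Trained networks look in a picture, given as the dict that the camera call returned (one of the last four; its "shot" number tells which), for a name from the list of things; names that differ only in an ending like _2 or _b are one class to them, and where a whole thing is asked for, a point or a joint stands for the part that bears it (a point fixed in the world has none). Each returns a list of dicts, best first, with "conf" (0 to 1); they miss things now and then, are a little off and sometimes report something else, mostly with a low value. They report only what shows in the picture. A call takes as long as a camera call.
- search_frame(picture, target): "bbox" ([left, top, right, bottom] in pixels, round what is visible of it).
- outline_of(picture, target): "region" (384x512 bool, what is visible of it) and "bbox" ([left, top, right, bottom] in pixels, round what is visible of it).
The state is a dict: "time_s": time; "joints": joint angles; "qd": joint speeds; "joint_torque": joint torques, N m; "tcp_pos": TCP position; "eef_rot": TCP orientation; "contact_force": force on the tool from outside, world axes, zero at the start; "moment": the same for the moment, N m; "gripper_width": finger opening in m; "gripper_force": force on a finger pad.
Only numpy, scipy, OpenCV 4.12 (cv2) and the standard library are available. Lean on these libraries where they do the work, as an engineer would, in place of code of your own. Each camera call takes 0.05 s, during which the arm holds its last target. There are 200 camera calls.

## Working session

There is one attempt and no reset: what is moved stays moved. The work goes in short steps, Python scripts to look and compute and a shell command to move; the robot and the scene stay as the last step left them, time stands still between calls to the robot, and variables do not carry over. Pictures are saved under pics/ and viewed, at most 10 in all, crops included, and the job is handed in when it is done.

```bash
ls; mkdir -p pics
python3 - <<'E'
from plant import r,capture,search_frame,outline_of
import cv2,numpy as np,pickle
for n in("scene","side"):
    c=capture(n); cv2.imwrite(f"pics/{n}0.png",c["frame"][:,:,::-1])
    print(n,c["K"],c["origin"],c["rotation"])
    pickle.dump(c,open(f"{n}0.pkl","wb"))
    for t in("fixture","handheld","clamp_lever","lever_grip","battery_pack","torque_driver","card_a","mouse"):
        print(t,[(np.round(d["bbox"]).tolist(),round(d["conf"],2)) for d in search_frame(c,t)[:2]])
print(r.get_state())
E
```

```text
pics
scene [[443.24509221   0.         252.47387742]
 [  0.         443.24509221 188.40037941]
 [  0.           0.           1.        ]] [-0.36005986  0.48188432  0.76031026] [-121.96812432    0.94912426 -120.78999227]
fixture [([191.0, 134.0, 256.0, 224.0], 0.7)]
handheld [([206.0, 195.0, 264.0, 224.0], 0.96)]
clamp_lever [([218.0, 135.0, 228.0, 173.0], 0.52)]
lever_grip [([219.0, 133.0, 226.0, 176.0], 0.67), ([133.0, 209.0, 164.0, 226.0], 0.34)]
battery_pack [([188.0, 254.0, 220.0, 274.0], 0.97)]
torque_driver [([216.0, 134.0, 224.0, 175.0], 0.29)]
card_a [([131.0, 212.0, 162.0, 228.0], 0.77)]
mouse [([291.0, 168.0, 301.0, 182.0], 0.45)]
side [[467.79441214   0.         243.46337455]
 [  0.         467.79441214 199.02238754]
 [  0.           0.           1.        ]] [ 0.57621909 -1.09464459  0.71351262] [-119.37735898    1.24075218   -1.69911693]
fixture [([229.0, 141.0, 275.0, 251.0], 0.97)]
handheld [([220.0, 203.0, 249.0, 233.0], 0.94), ([250.0, 143.0, 266.0, 188.0], 0.61)]
clamp_lever [([251.0, 146.0, 265.0, 183.0], 0.64)]
lever_grip [([252.0, 141.0, 264.0, 185.0], 0.75)]
bat
[... 183 characters left out ...]
], 0.94)]
{'time_s': 0.9, 'joints': array([-5.48831184e+01,  2.05416075e+01,  6.81893911e-01, -1.06813819e-03,
       -7.01370156e+01, -1.65058093e+01]), 'qd': array([-0.01269281,  0.1060767 , -0.0515947 ,  0.08232474, -0.0975595 ,
       -0.01912787]), 'joint_torque': array([ 1.49155858e-04, -5.82355964e+01,  2.93303186e+01,  7.00233579e+00,
        1.26010066e-02, -3.50539608e-05]), 'tcp_pos': array([ 0.21538324, -0.63967838,  0.22661107]), 'eef_rot': array([-1.79997149e+02,  1.89249328e-03, -1.61389291e+02]), 'contact_force': array([ 0.44280036,  0.15202319, -0.04833779]), 'moment': array([ 0.06055485, -0.01440931,  0.00096205]), 'gripper_force': 0.0, 'gripper_width': 0.08782327124034739}
```

Run:
```python
import cv2,numpy as np
a=cv2.imread("pics/scene0.png");print(a.shape)
```

```text
(384, 512, 3)
```

Run:
```python
import cv2,numpy as np
a=cv2.imread("pics/scene0.png")[115:295,120:320];b=cv2.imread("pics/side0.png")[125:325,165:305]
a=cv2.resize(a,(444,400),interpolation=2);b=cv2.resize(b,(350,500),interpolation=2)
o=np.zeros((500,794,3),np.uint8);o[:400,:444]=a;o[:,444:]=b;cv2.imwrite("pics/both0.png",o)
```

```text
(no output)
```

View pics/both0.png

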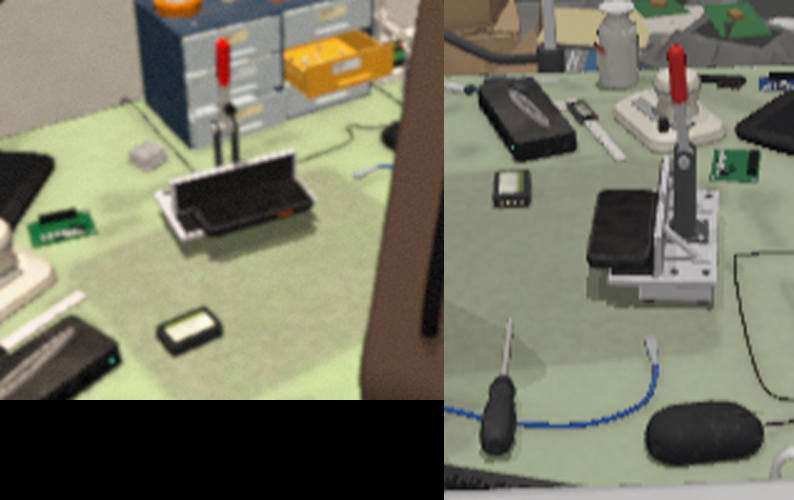

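```bash
cat > h.py <<'E'
import numpy as np,cv2
from scipy.spatial.transform import Rotation as R
from scipy.optimize import minimize
def proj(c,P):
    M=R.from_euler('xyz',c["rotation"],degrees=True).as_matrix()
    q=(np.atleast_2d(P)-c["origin"])@M
    return q[:,:2]/q[:,2:]*[c["K"][0,0],c["K"][1,1]]+[c["K"][0,2],c["K"][1,2]]
def box(lo,hi): return np.array([[x,y,z] for x in(lo[0],hi[0]) for y in(lo[1],hi[1]) for z in(lo[2],hi[2])])
def place(P,x,y,yaw,z=0): return P@R.from_euler('z',yaw,degrees=True).as_matrix().T+[x,y,z]
def ray(c,u,v,z):
    M=R.from_euler('xyz',c["rotation"],degrees=True).as_matrix()
    d=M@np.array([(u-c["K"][0,2])/c["K"][0,0],(v-c["K"][1,2])/c["K"][1,1],1]); o=np.array(c["origin"])
    return o+d*(z-o[2])/d[2]
def mask(c,P,s=4):
    h=cv2.convexHull((proj(c,P)*s+s/2).astype(np.float32)).round().astype(np.int32)
    m=np.zeros((384*s,512*s),np.uint8);cv2.fillConvexPoly(m,h,1)
    return cv2.resize(m.astype(np.float32),(512,384),interpolation=cv2.INTER_AREA)
def fit(views,P,x0,z):
    def cost(p):
        t=0
        for c,m in views:
            a=mask(c,place(P,*p,z));t+=1-np.minimum(a,m).sum()/np.maximum(a,m).sum()
        return t
    x0=np.array(x0,float)
    S=np.vstack([x0,x0+[.02,0,0],x0+[0,.02,0],x0+[0,0,8]])
    f=minimize(cost,x0,method='Nelder-Mead',options=dict(initial_simplex=S,xatol=1e-4,fatol=1e-4))
    return f.x,f.fun
HH=box((-.0345,-.076,0),(.0345,.076,.015))
E
python3 - <<'E'
from plant import r,capture,outline_of
from h import *
import pickle
V=[]
cs=[capture("scene"),capture("side")]
for c in cs:
    o=outline_of(c,"handheld")[0];V.append((c,o["region"].astype(np.float32)));print(o["bbox"],o["conf"],o["region"].sum())
c=cs[1]; g=ray(c,235,218,.05);print(g)
for yaw in(-20,0,20):print(fit(V,HH,[g[0],g[1],yaw],.036))
for v in V: print(fit([v],HH,[g[0],g[1],0],.036))
for c in cs: 
    for t in("lever_grip","fixture"):
        o=outline_of(c,t)
        if o: print(t,o[0]["bbox"],o[0]["conf"], np.argwhere(o[0]["region"])[:,::-1].mean(0))
w=capture("wrist");print(w["origin"],w["rotation"],w["K"])
E
```

```text
[206.3, 192.0, 261.6, 223.3] 0.62 849
[223.5, 202.8, 250.2, 233.3] 0.71 717
[ 0.57089627 -0.01866198  0.05      ]
(array([ 0.57356376,  0.00327477, -3.06862826]), np.float64(0.3193013072013855))
(array([ 0.5735848 ,  0.00516042, -4.08291578]), np.float64(0.3226417303085327))
(array([ 0.57458115,  0.00313352, -2.46614947]), np.float64(0.3227081298828125))
(array([ 5.73132571e-01,  3.97888986e-03, -5.35426193e+00]), np.float64(0.1390421986579895))
(array([ 0.57514234,  0.01159438, -3.01988823]), np.float64(0.16120541095733643))
lever_grip [216.1, 132.3, 223.8, 176.4] 0.59 [220.62962963 153.9       ]
fixture [189.3, 132.9, 258.1, 224.2] 0.89 [219.41622035 187.80336649]
lever_grip [252.9, 139.2, 265.1, 187.5] 0.8 [258.04026846 164.03355705]
fixture [227.4, 141.2, 274.8, 248.8] 0.7 [258.31601968 210.79879716]
[ 0.14587902 -0.66300014  0.38533426] [ 1.63936242e+02 -7.81580098e-02  1.08659079e+02] [[304.32352398   0.         251.72696708]
 [  0.         304.32352398 194.17242466]
 [  0.           0.           1.        ]]
```

```bash
A='[[0,0.35,1,0.1,0,0,-0.8],[0,0.35,1,0.1,0,0,-0.8],[0,0.35,1,0.1,0,0,-0.8],[0,0.35,1,0.1,0,0,-0.8],[0,0.35,1,0.1,0,0,-0.8],[0,0.35,1,0.1,0,0,-0.8],[0,0.35,1,0.1,0,0,-0.8],[0,0.35,1,0.1,0,0,-0.8]]' ; 
python3 -m creep '[[0,0.35,1,0.1,0,0,-0.8],[0,0.35,1,0.1,0,0,-0.8],[0,0.35,1,0.1,0,0,-0.8],[0,0.35,1,0.1,0,0,-0.8],[0,0.35,1,0.1,0,0,-0.8],[0,0.35,1,0.1,0,0,-0.8],[0,0.35,1,0.1,0,0,-0.8],[0,0.35,1,0.1,0,0,-0.8]]' 10
python3 -m creep '[[0,0.35,1,0.1,0,0,-0.8],[0,0.35,1,0.1,0,0,-0.8],[0,0.35,1,0.1,0,0,-0.8],[0,0.35,1,0.1,0,0,-0.8],[0,0.35,1,0.1,0,0,-0.8],[0,0.35,1,0.1,0,0,-0.8],[0,0.35,1,0.1,0,0,-0.8],[0,0.35,1,0.1,0,0,-0.8]]'
python3 -m creep '[[0,0.35,1,0.1,0,0,-0.8],[0,0.35,1,0.1,0,0,-0.8],[0,0.35,1,0.1,0,0,-0.8],[0,0.35,1,0.1,0,0,-0.8],[0,0.35,1,0.1,0,0,-0.8],[0,0.35,1,0.1,0,0,-0.8],[0,0.35,1,0.1,0,0,-0.8],[0,0.35,1,0.1,0,0,-0.8]]'
python3 -m creep '[[0,0.3,0.8,0.1,0,0,-1],[0,0,0,0,0,0,-1],[0,0,0,0,0,0,0]]'
python3 - <<'E'
from plant import r,capture,search_frame,outline_of
from h import *
import pickle
c=capture("wrist");print(c["origin"],c["rotation"])
cv2.imwrite("pics/w1.png",c["frame"][:,:,::-1]);pickle.dump(c,open("w1.pkl","wb"))
for t in("fixture","handheld","lever_grip","battery_pack"):
    print(t,[(np.round(d["bbox"]).tolist(),round(d["conf"],2)) for d in search_frame(c,t)[:2]])
print(proj(c,place(HH,.5735,.004,-3,.036)).round())
E
```

```text
time_s: 2.02
tcp_pos: [0.2856, -0.4385, 0.2468]
eef_rot: [-180.0, 0.0, -167.8]
contact_force: [1.7, -0.3, -0.5]
gripper_width: 0.0398
gripper_force: 0.0
time_s: 2.68
tcp_pos: [0.3556, -0.2385, 0.267]
eef_rot: [-180.0, 0.1, -174.2]
contact_force: [-0.1, -0.3, -0.1]
gripper_width: 0.0005
gripper_force: 0.0
time_s: 3.35
tcp_pos: [0.4255, -0.0384, 0.2871]
eef_rot: [180.0, 0.1, 179.4]
contact_force: [0.6, -0.7, -0.3]
gripper_width: 0.0004
gripper_force: 0.0
time_s: 3.6
tcp_pos: [0.4331, -0.0188, 0.2892]
eef_rot: [180.0, 0.0, 177.5]
contact_force: [-0.1, 0.3, -0.3]
gripper_width: 0.0005
gripper_force: 0.0
[ 0.359767   -0.01508671  0.44791082] [ 1.63961370e+02 -9.72847342e-02  8.75308608e+01]
fixture [([244.0, 290.0, 260.0, 317.0], 0.48)]
handheld [([253.0, 246.0, 253.0, 253.0], 0.53)]
lever_grip []
battery_pack [([353.0, 141.0, 406.0, 176.0], 0.69)]
[[219. 233.]
 [218. 237.]
 [323. 234.]
 [325. 238.]
 [220. 275.]
 [219. 280.]
 [319. 276.]
 [322. 281.]]
```

View pics/w1.png

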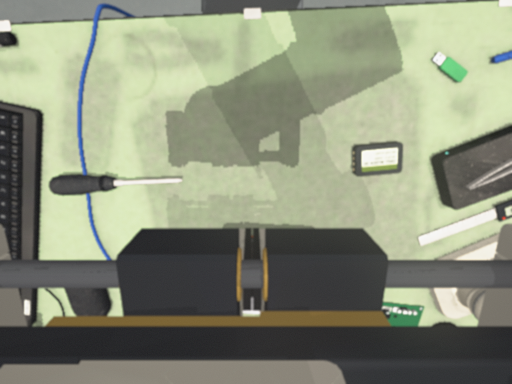

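```bash
python3 -m creep '[[0,0.3,0,0,0,-7,0],[0,0.3,0,0,0,-7,0],[0,0.3,0,0,0,-7,0],[0,0.3,0,0,0,-7,0],[0,0.3,0,0,0,-7,0],[0,0.3,0,0,0,-7,0],[0,0.3,0,0,0,-7,0],[0,0,0,0,0,0,0]]'
python3 - <<'E'
from plant import r,capture,search_frame,outline_of
from h import *
import pickle
print(r.get_state()["joints"].round(1))
c=capture("wrist");print(c["origin"],c["rotation"])
cv2.imwrite("pics/w2.png",c["frame"][:,:,::-1]);pickle.dump(c,open("w2.pkl","wb"))
for t in("fixture","handheld","lever_grip","battery_pack"):
    print(t,[(np.round(d["bbox"]).tolist(),round(d["conf"],2)) for d in search_frame(c,t)[:2]])
print(proj(c,place(HH,.5735,.004,-3,.036)).round())
E
```

```text
time_s: 4.52
tcp_pos: [0.5041, -0.0384, 0.3414]
eef_rot: [175.9, 44.8, 176.0]
contact_force: [0.1, -1.5, -0.6]
gripper_width: 0.0001
gripper_force: 0.0
[  22.8  -26.1  -58.1   45.2  -20.8 -152.5]
[ 0.34075547 -0.03794029  0.40146042] [119.07334536  -3.00385091  88.99290624]
fixture [([205.0, 17.0, 353.0, 210.0], 0.83)]
handheld [([213.0, 0.0, 337.0, 63.0], 0.77)]
lever_grip [([272.0, 116.0, 297.0, 210.0], 0.97)]
battery_pack [([204.0, 14.0, 354.0, 209.0], 0.2)]
[[210.  -1.]
 [210.   6.]
 [341.  -1.]
 [343.   7.]
 [214.  53.]
 [214.  60.]
 [326.  52.]
 [328.  60.]]
```

View pics/w2.png

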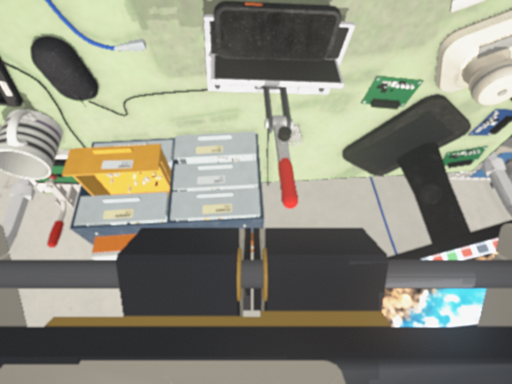

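Run:
```python
from plant import r,capture,outline_of
from h import *
import pickle
a=cv2.imread("pics/w2.png")[0:120,195:355]
cv2.imwrite("pics/w2z.png",cv2.resize(a,(800,600),interpolation=cv2.INTER_CUBIC))
c=pickle.load(open("w2.pkl","rb"));s=pickle.load(open("scene0.pkl","rb"))
for u,v in((353,141),(406,141),(353,176),(406,176)):
    print(ray(pickle.load(open("w1.pkl","rb")),u,v,.01).round(3))
c2=capture("wrist");o=outline_of(c2,"handheld");print(len(o),c2["origin"])
if o: print(fit([(c2,o[0]["region"].astype(np.float32))],HH,[.5735,.004,-3],.036))
```

```text
[0.413 0.128 0.01 ]
[0.416 0.204 0.01 ]
[0.464 0.13  0.01 ]
[0.468 0.209 0.01 ]
1 [ 0.33986951 -0.03594285  0.39715933]
(array([ 0.5768894 ,  0.00522316, -4.76381377]), np.float64(0.076518714427948))
```

View pics/w2z.png

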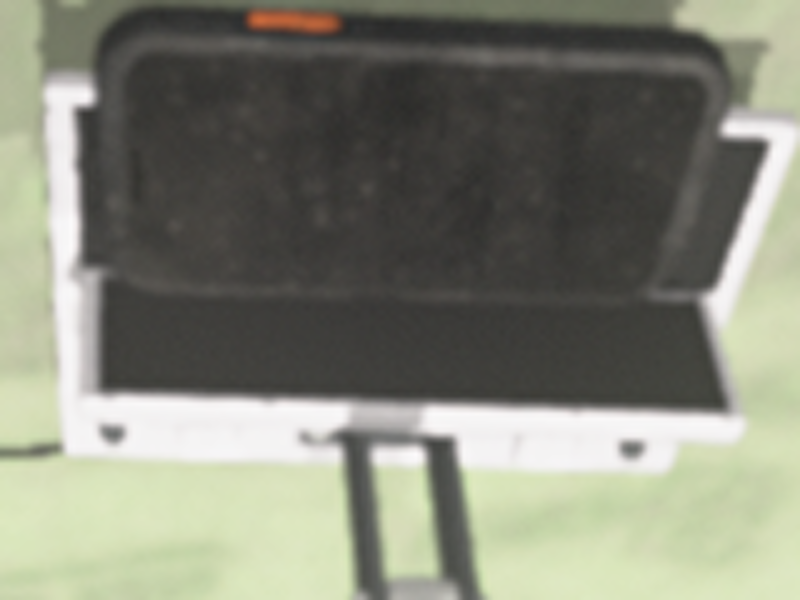

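Run:
```python
from h import *
import pickle
from scipy.optimize import least_squares
c=pickle.load(open("w2.pkl","rb"))
px=np.array([[82,397],[742,412],[47,75],[798,116]])/5+[195,0]
P=np.array([[0,-.088,.084],[0,.088,.084],[-.047,-.095,.036],[-.047,.095,.036]])
for u,p in zip(px,P): print(u,ray(c,*u,p[2]).round(4))
f=least_squares(lambda q:(proj(c,place(P,*q))-px).ravel(),[.61,.004,-3]);print(f.x,f.fun.round(1))
hp=place(np.array([.030-.13,0,0])*0+[[-.0725,0,.05]],*f.x);print(hp)
# lever: line in w2 image: hinge projection and grip top
print(proj(c,place(np.array([[.03,0,.13]]),*f.x)))
for a in(1.4,1.6,1.7,1.8,1.9):
    print(a,proj(c,place(np.array([[.03-k*np.cos(a),0,.13+k*np.sin(a)] for k in(.065,.126)]),*f.x)).round(0).tolist())
```

```text
[211.4  79.4] [ 0.6071 -0.0773  0.084 ]
[343.4  82.4] [0.6226 0.095  0.084 ]
[204.4  15. ] [ 0.5534 -0.079   0.036 ]
[354.6  23.2] [0.5726 0.1063 0.036 ]
[ 0.61212833  0.00908045 -5.82215811] [-1.4 -2.5  1.5 -1.  -1.1  2.   1.1  1.8]
[[0.54000232 0.01643493 0.05      ]]
[[278.63450485 122.45323657]]
1.4 [[285.0, 158.0], [293.0, 199.0]]
1.6 [[284.0, 165.0], [289.0, 211.0]]
1.7 [[283.0, 167.0], [287.0, 215.0]]
1.8 [[282.0, 169.0], [285.0, 218.0]]
1.9 [[281.0, 171.0], [283.0, 219.0]]
```

```bash
cat > rc.py <<'E'
from plant import r
from h import *
import sys
def target(t,psi=-5.5):
    t,p=np.radians([t,psi]);z=np.array([np.cos(t)*np.cos(p),np.cos(t)*np.sin(p),-np.sin(t)]);y=np.array([-np.sin(p),np.cos(p),0])
    return R.from_matrix(np.c_[np.cross(y,z),y,z])
s=r.get_state();T=target(float(sys.argv[1]))
print("tcp",s["tcp_pos"].round(4),"turn",(T*R.from_euler('xyz',s["eef_rot"],degrees=True).inv()).as_rotvec(degrees=True).round(2),"F",s["contact_force"].round(1),"q",s["joints"].round(0))
E
python3 rc.py 45
python3 -m creep '[[0,-0.1,0.3,-1,0,0,0],[0,-0.1,0.3,-1,0,0,0],[0,-0.1,0.3,-1,0,0,0],[0,-0.1,0.3,-1,0,0,0],[0,-0.1,0.3,-1,0,0,0],[0,-0.1,0.3,-1,0,0,0],[0,0,0,0,0,0,0]]'; python3 rc.py 45
```

```text
tcp [ 0.5027 -0.0354  0.3352] turn [-2.8  -0.67 -4.62] F [ 0.5 -0.3  0.1] q [  23.  -26.  -58.   45.  -21. -153.]
time_s: 5.45
tcp_pos: [0.5175, -0.0208, 0.2561]
eef_rot: [173.8, 37.3, 177.1]
contact_force: [-0.7, -0.4, -0.6]
gripper_width: 0.0004
gripper_force: 0.0
tcp [ 0.5175 -0.0208  0.2561] turn [-5.23 -7.31 -6.72] F [-0.7 -0.4 -0.6] q [  22.  -17.  -58.   37.  -15. -146.]
```

```bash
python3 -m creep '[[0,0,0,0,-2.3,6.3,-3.2],[0,0,0,0,-2.3,6.3,-3.2],[0,0,0,0,0,0,0],[0,0,0,0,0,0,0]]'; python3 rc.py 65
```

```text
time_s: 5.78
tcp_pos: [0.5207, -0.0204, 0.2608]
eef_rot: [179.5, 27.1, 174.5]
contact_force: [-0.9, 0.2, -0.2]
gripper_width: 0.0005
gripper_force: 0.0
tcp [ 0.5207 -0.0204  0.2608] turn [-0.26  2.13 -0.26] F [-0.9  0.2 -0.2] q [  29.  -12.  -46.   25.  -36. -142.]
```

```bash
python3 -m creep '[[0,-0.05,0.15,-1,0,0,0],[0,-0.05,0.15,-1,0,0,0],[0,-0.05,0.15,-1,0,0,0],[0,0,0.15,-1,0,0,0],[0,0,0.15,-1,0,0,0],[0,0,0.15,-1,0,0,0],[0,0,0.15,-1,0,0,0],[0,0,0.15,-0.8,0,0,0]]'; python3 -m creep '[[0,0,0,0,0,0,0],[0,0,0,0,0,0,0]]'; python3 rc.py 65
python3 - <<'E'
from plant import r,capture,outline_of
from h import *
c=capture("scene");d=capture("side")
o=np.hstack([cv2.resize(x["frame"][120:280,170:300][:,:,::-1],(400,492),interpolation=2) if i==0 else cv2.resize(x["frame"][130:290,170:300][:,:,::-1],(400,492),interpolation=2) for i,x in enumerate((c,d))])
cv2.imwrite("pics/b3.png",o)
E
```

```text
time_s: 6.45
tcp_pos: [0.5398, 0.002, 0.1107]
eef_rot: [178.2, 22.3, 174.5]
contact_force: [-0.0, 0.5, 0.0]
gripper_width: 0.0005
gripper_force: 0.0
time_s: 6.62
tcp_pos: [0.5391, 0.0011, 0.111]
eef_rot: [178.4, 22.3, 174.5]
contact_force: [0.2, 0.2, 1.1]
gripper_width: 0.0006
gripper_force: 0.0
tcp [0.5391 0.0011 0.111 ] turn [-1.73 -2.57 -0.66] F [0.2 0.2 1.1] q [  21.    3.  -58.   45.  -12. -159.]
```

View pics/b3.png

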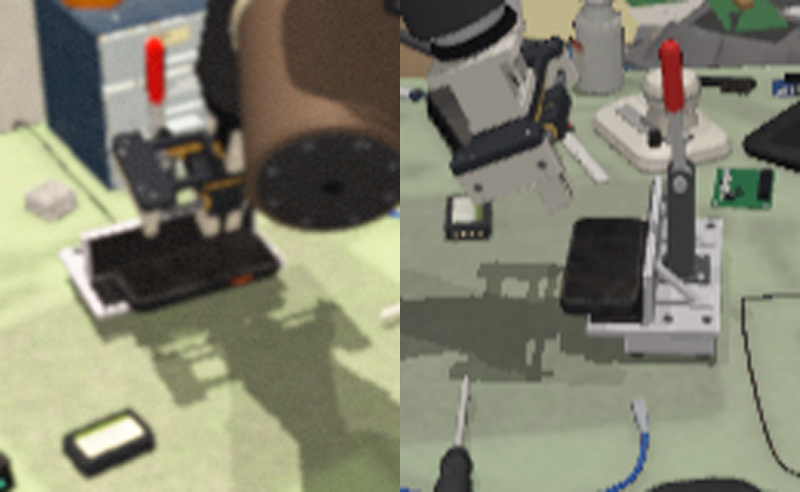

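```bash
cat > kin.py <<'E'
from h import *
from scipy.optimize import least_squares
D=[([-54.884,20.546,.682,0,-70.136,-16.507],[.2153832,-.6396784,.22661],[-180,0,-161.389]),
([22.8,-26.1,-58.1,45.2,-20.8,-152.5],[.5027,-.0354,.3352],None)]
def rots(q,s):
    q1,q2,q3,q4,q5,q6=q
    e=lambda a,v:R.from_euler(a,v,degrees=True)
    A=e('z',q1);B=A*e('y',q2);C=A*e('y',q2-q3);F=C*e('x',s[0]*q4);G=F*e('y',-q5);H=G*e('x',s[1]*q6)
    return A,B,C,F,G,H
def fk(q,p,s):
    A,B,C,F,G,H=rots(q,s)
    pos=np.array([0,0,p[0]])+A.apply([p[1],p[2],0])+B.apply([0,0,p[3]])+C.apply([p[4],0,p[5]])+G.apply([p[6],p[7],p[8]])
    return pos,H
E
cat > st.py <<'E'
from kin import *
from plant import r
s=r.get_state();q=s["joints"];print(q.round(3).tolist(),s["tcp_pos"].round(4).tolist(),s["eef_rot"].round(2).tolist())
for sg in((1,1),(1,-1),(-1,1),(-1,-1)):
    T=R.from_euler('xyz',s["eef_rot"],degrees=True);H=rots(q,sg)[-1]
    H0=rots(D[0][0],sg)[-1];T0=R.from_euler('xyz',D[0][2],degrees=True)
    print(sg,(H0.inv()*T0).as_rotvec(degrees=True).round(1),(H.inv()*T).as_rotvec(degrees=True).round(1))
E
python3 st.py
```

```text
[20.718, 2.506, -58.275, 44.971, -11.628, -158.74] [0.539, 0.0012, 0.1119] [178.38, 22.36, 174.52]
(1, 1) [-44.4  81.8 -44.4] [117.9  51.6  94.7]
(1, -1) [-69.3  69.3 -69.3] [-125.4  -14.3 -111.7]
(-1, 1) [-44.4  81.8 -44.4] [-99.2  43.6 -99.2]
(-1, -1) [-69.3  69.3 -69.3] [-69.3  69.3 -69.3]
```

```bash
cat > lg.py <<'E'
from plant import r
import json
s=r.get_state();open("log.jsonl","a").write(json.dumps([s["joints"].tolist(),s["tcp_pos"].tolist(),s["eef_rot"].tolist()])+"\n")
E
python3 lg.py
python3 -m creep '[[0,-0.2,0,1,0,0,0],[0,-0.2,0,1,0,0,0],[0,-0.2,0,1,0,0,0],[0,0,0,0,0,0,0],[0,0,0,0,0,0,0]]'|sed -n 2,3p;python3 lg.py
python3 -m creep '[[0,0,0,1,0,7,0],[0,0,0,1,0,7,0],[0,0,0,0.5,0,7,0],[0,0,0,0,0,0,0],[0,0,0,0,0,0,0]]'|sed -n 2,3p;python3 lg.py
python3 -m creep '[[0,0,0,0,0,0,7],[0,0,0,0,0,0,7],[0,0,0,0,0,0,7],[0,0,0,0,0,0,7],[0,0,0,0,0,0,0],[0,0,0,0,0,0,0]]'|sed -n 2,3p;python3 lg.py
cat >> kin.py <<'E'
import json
def solve():
    L=[json.loads(l) for l in open("log.jsonl")]+[D[0]]
    A=[];b=[]
    for q,t,_ in L:
        f0=fk(q,np.zeros(9),(-1,-1))[0]
        A.append(np.array([fk(q,e,(-1,-1))[0]-f0 for e in np.eye(9)]).T);b.append(t)
    A=np.vstack(A);b=np.hstack(b);p=np.linalg.lstsq(A,b,rcond=1e-3)[0];return p,(A@p-b),np.linalg.svd(A)[1]
E
python3 -c "
from kin import *
p,e,s=solve();print(p.round(4),abs(e).max(),s.round(3))
for l in open('log.jsonl'): print(np.round(json.loads(l)[0]),np.round(json.loads(l)[1],3))"
```

```text
tcp_pos: [0.5268, 0.0008, 0.1852]
eef_rot: [178.4, 22.7, 174.5]
tcp_pos: [0.5316, -0.0063, 0.2327]
eef_rot: [-179.0, 5.6, 174.4]
tcp_pos: [0.5285, -0.007, 0.2319]
eef_rot: [-179.0, 5.5, -157.8]
[ 1.992e-01 -1.000e-04  3.000e-04  6.015e-01  4.639e-01 -1.000e-04
  3.780e-01 -1.921e-01 -1.000e-04] 1.2061841662608375e-05 [4.409 3.796 3.125 0.797 0.758 0.362 0.186 0.094 0.042]
[  21.    3.  -58.   45.  -12. -159.] [0.539 0.001 0.112]
[  28.   -5.  -49.   24.  -28. -142.] [0.527 0.001 0.185]
[  23.    3.  -23.    4.  -60. -121.] [ 0.532 -0.006  0.233]
[ 21.   3. -22.   1. -60. -90.] [ 0.529 -0.007  0.232]
```

```bash
cat > ik.py <<'E'
from kin import *
P,_,_=solve();S=(-1,-1)
lo=np.array([-176,-82,-58.2,-173.8,-174.7,-.2]);lo[5]=-173.6
hi=np.array([176,121.7,71.7,95.5,-.2,173.6])
OFF=(rots(D[0][0],S)[-1].inv()*R.from_euler('xyz',D[0][2],degrees=True))
def ori(t,psi,roll=0):
    t,p=np.radians([t,psi]);z=np.array([np.cos(t)*np.cos(p),np.cos(t)*np.sin(p),-np.sin(t)]);y=np.array([-np.sin(p),np.cos(p),0])
    return R.from_matrix(np.c_[np.cross(y,z),y,z])*R.from_euler('z',roll,degrees=True)
def ik(pos,T,seeds):
    out=[]
    for s in seeds:
        def f(q):
            x,H=fk(q,P,S);return np.r_[(x-pos)*10,(T.inv()*(H*OFF)).as_rotvec()]
        k=least_squares(f,np.clip(s,lo+.5,hi-.5),bounds=(lo,hi),x_scale=30.,max_nfev=60)
        if k.cost<1e-6 and not any(np.abs(k.x-o).max()<2 for o in out): out.append(k.x)
    return out
rng=np.random.default_rng(0)
SE=[[20,0,-40,20,-30,-140],[20,0,-40,-90,-60,-60],[-20,0,-20,-160,-60,0],[20,0,-30,80,-60,0],[60,20,-30,60,-90,-90],[-40,20,-30,-90,-60,90]]+[rng.uniform(lo,hi) for _ in range(6)]
E
cat > a.py <<'E'
from ik import *
for psi in(-95,-65,-35,-5,25,55,85):
  for t in(30,40,50):
    for roll in(0,90):
      r_=ik(np.array([.537,.008,.02]),ori(t,psi,roll),SE)
      print(psi,t,roll,[x.round().astype(int).tolist() for x in r_])
E
time python3 a.py
```

```text
-95 30 0 [[44, 44, -32, 37, -71, 99]]
-95 30 90 [[44, 44, -32, 37, -71, 9]]
-95 40 0 [[42, 38, -35, 36, -63, 103]]
-95 40 90 [[42, 38, -35, 36, -63, 13]]
-95 50 0 [[39, 33, -36, 34, -56, 108]]
-95 50 90 [[39, 33, -36, 34, -56, 18]]
-65 30 0 []
-65 30 90 []
-65 40 0 []
-65 40 90 []
-65 50 0 []
-65 50 90 []
-35 30 0 []
-35 30 90 []
-35 40 0 []
-35 40 90 []
-35 50 0 []
-35 50 90 []
-5 30 0 []
-5 30 90 []
-5 40 0 []
-5 40 90 []
-5 50 0 [[-18, 14, -43, -129, -11, 50]]
-5 50 90 [[-18, 14, -43, -129, -11, -40]]
25 30 0 [[-40, 33, -42, -106, -55, 73]]
25 30 90 [[-40, 33, -42, -106, -55, -17]]
25 40 0 [[-27, 22, -37, -97, -37, 48]]
25 40 90 [[-27, 22, -37, -97, -37, -42]]
25 50 0 [[-7, 15, -33, -74, -21, 9]]
25 50 90 [[-7, 15, -33, -74, -21, -81]]
55 30 0 [[-31, 34, -23, -76, -63, 52]]
55 30 90 [[-31, 34, -23, -76, -63, -38]]
55 40 0 [[-23, 27, -23, -69, -53, 39]]
55 40 90 [[-23, 27, -23, -69, -53, -51]]
55 50 0 [[-13, 22, -24, -59, -44, 22]]
55 50 90 [[-13, 22, -24, -59, -44, -68]]
85 30 0 [[-22, 40, -6, -57, -79, 48]]
85 30 90 [[-22, 40, -6, -57, -79, -42]]
85 40 0 [[-17, 35, -9, -52, -71, 42]]
85 40 90 [[-17, 35, -9, -52, -71, -48]]
85 50 0 [[-11, 30, -12, -46, -63, 33]]
85 50 90 [[-11, 30, -12, -46, -63, -57]]
real	0m33.102s
user	0m33.567s
sys	0m0.182s
```

```bash
cat > a.py <<'E'
from ik import *
# fixture-frame corner path -> world TCP
fx=np.array([.612,.009]);yaw=-5.5
def tcp(C,t,psi,ry):
    d=ori(t,psi).apply([0,0,1]);n=-ori(t,psi).apply([1,0,0])
    w=place(np.array([[C[0],ry,C[1]]]),fx[0],fx[1],yaw)[0]
    return w-.0095*n
for psi,t in((10,45),(15,40),(15,45),(20,35),(20,40)):
    seeds=[[-27,22,-37,-97,-37,48],[-18,14,-43,-129,-11,50]]
    for C in((-.10,.06),(-.0575,.020),(-.058,.042),(-.055,.0585),(-.047,.073),(-.039,.081),(-.028,.086),(-.013,.088)):
        x=tcp(C,t,psi,-.005);k=ik(x,ori(t,psi),seeds)
        if not k: print(psi,t,C,"none");continue
        q=k[0];seeds=[q]+seeds;A,B,Cc,F,G,H=rots(q,S);W=x-G.apply(P[6:9]);W2=W+G.apply([0,P[7],0])
        print(psi,t,C,x.round(3),q.round().astype(int).tolist(),W.round(2),W2.round(2))
E
python3 a.py
```

```text
10 45 (-0.1, 0.06) [0.505 0.012 0.053] [-12, 8, -41, -95, -16, 21] [ 0.38 -0.08  0.45] [ 0.24 -0.03  0.32]
10 45 (-0.0575, 0.02) [0.548 0.008 0.013] [-22, 18, -40, -111, -24, 47] [ 0.4  -0.16  0.37] [ 0.28 -0.04  0.28]
10 45 (-0.058, 0.042) [0.547 0.008 0.035] [-15, 14, -38, -102, -18, 31] [ 0.42 -0.11  0.42] [ 0.28 -0.04  0.3 ]
10 45 (-0.055, 0.0585) [0.55  0.008 0.052] [-9, 11, -36, -92, -13, 16] [ 0.42 -0.07  0.45] [ 0.29 -0.04  0.32]
10 45 (-0.047, 0.073) [0.558 0.007 0.066] [-2, 9, -35, -81, -8, -1] [ 0.43 -0.01  0.47] [ 0.29 -0.04  0.33]
10 45 (-0.039, 0.081) [0.566 0.007 0.074] [4, 9, -35, -71, -4, -15] [0.42 0.03 0.47] [ 0.3  -0.04  0.34]
10 45 (-0.028, 0.086) [0.577 0.006 0.079] [9, 9, -36, -62, -1, -27] [0.42 0.07 0.47] [ 0.31 -0.04  0.35]
10 45 (-0.013, 0.088) none
15 40 (-0.1, 0.06) [0.506 0.012 0.053] [-27, 13, -44, -104, -32, 46] [ 0.35 -0.17  0.4 ] [ 0.23 -0.06  0.3 ]
15 40 (-0.0575, 0.02) [0.548 0.008 0.013] [-30, 23, -43, -113, -36, 61] [ 0.37 -0.21  0.33] [ 0.27 -0.07  0.26]
15 40 (-0.058, 0.042) [0.548 0.008 0.035] [-26, 18, -41, -108, -32, 51] [ 0.38 -0.19  0.37] 
[... 2526 characters left out ...]
-0.21  0.34] [ 0.28 -0.09  0.26]
20 40 (-0.058, 0.042) [0.548 0.007 0.035] [-25, 19, -38, -100, -34, 45] [ 0.4  -0.19  0.38] [ 0.28 -0.09  0.28]
20 40 (-0.055, 0.0585) [0.551 0.007 0.051] [-22, 16, -37, -96, -31, 38] [ 0.41 -0.17  0.41] [ 0.28 -0.09  0.29]
20 40 (-0.047, 0.073) [0.559 0.006 0.066] [-20, 13, -35, -92, -29, 31] [ 0.42 -0.15  0.44] [ 0.29 -0.09  0.31]
20 40 (-0.039, 0.081) [0.567 0.006 0.074] [-18, 13, -34, -90, -28, 26] [ 0.43 -0.14  0.45] [ 0.29 -0.09  0.32]
20 40 (-0.028, 0.086) [0.578 0.005 0.079] [-16, 12, -33, -88, -27, 23] [ 0.44 -0.13  0.46] [ 0.31 -0.09  0.32]
20 40 (-0.013, 0.088) [0.593 0.003 0.081] [-15, 13, -31, -87, -26, 21] [ 0.45 -0.12  0.46] [ 0.32 -0.1   0.32]
```

```bash
cat > sim.py <<'E'
from ik import *
from plant import r
s=r.get_state();q=s["joints"];T=R.from_euler('xyz',s["eef_rot"],degrees=True);x=s["tcp_pos"].copy()
rows=[(-.15,-.1,-.1,0,0,6.8)]*7+[(0,0,0,6.7,-2.4,0)]*7+[(0,0.1,-.2,0,0,-7.1)]*7
for i,w in enumerate(rows):
    x=x+np.array(w[:3])*.025;T=R.from_rotvec(w[3:],degrees=True)*T
    k=ik(x,T,[q]);q2=k[0] if k else q*np.nan
    if i%2==1 or i>18: print(i,x.round(3),q2.round().astype(int) if k else "none", T.apply([0,0,1]).round(2))
    if not k: break
    if abs(q2-q).max()>10: print(" jump",abs(q2-q).round())
    q=q2
print((ori(40,20)*T.inv()).as_rotvec(degrees=True).round(1))
E
python3 sim.py
```

```text
1 [ 0.521 -0.012  0.227] [ 20   3 -22  -1 -60 -74] [ 0.09  0.04 -1.  ]
3 [ 0.514 -0.017  0.222] [ 18   3 -22  -2 -60 -58] [ 0.08  0.06 -1.  ]
5 [ 0.506 -0.022  0.217] [ 17   3 -22  -4 -61 -43] [ 0.06  0.08 -1.  ]
7 [ 0.502 -0.024  0.214] [ 11   3 -20 -12 -60 -26] [ 0.09  0.2  -0.98]
9 [ 0.502 -0.024  0.214] [ -2   4 -16 -28 -63  -7] [ 0.17  0.42 -0.89]
11 [ 0.502 -0.024  0.214] [-15   8 -14 -44 -70  11] [ 0.24  0.61 -0.75]
13 [ 0.502 -0.024  0.214] [-27  14 -13 -56 -79  26] [ 0.29  0.77 -0.57]
15 [ 0.502 -0.019  0.204] [-28   9 -21 -61 -68  22] [ 0.47  0.67 -0.57]
17 [ 0.502 -0.014  0.194] [-26   3 -28 -67 -55  17] [ 0.62  0.53 -0.57]
19 [ 0.502 -0.009  0.184] [-21  -3 -35 -72 -39  10] [ 0.74  0.37 -0.57]
20 [ 0.502 -0.007  0.179] [-15  -6 -38 -75 -29   5] [ 0.78  0.27 -0.57]
 jump [ 6.  3.  3.  2. 10.  5.]
[-1.6  5.1  0.6]
```

```bash
sed -i 's/T=target(float(sys.argv\[1\]))/T=target(float(sys.argv[1]),float(sys.argv[2]))/' rc.py
python3 -m creep '[[0,-0.15,-0.1,-0.1,0,0,6.8],[0,-0.15,-0.1,-0.1,0,0,6.8],[0,-0.15,-0.1,-0.1,0,0,6.8],[0,-0.15,-0.1,-0.1,0,0,6.8],[0,-0.15,-0.1,-0.1,0,0,6.8],[0,-0.15,-0.1,-0.1,0,0,6.8],[0,-0.15,-0.1,-0.1,0,0,6.8],[0,0,0,0,0,0,0]]'|sed -n 1,3p
python3 -m creep '[[0,0,0,0,6.7,-2.4,0],[0,0,0,0,6.7,-2.4,0],[0,0,0,0,6.7,-2.4,0],[0,0,0,0,6.7,-2.4,0],[0,0,0,0,6.7,-2.4,0],[0,0,0,0,6.7,-2.4,0],[0,0,0,0,3,-1,0],[0,0,0,0,0,0,0]]'|sed -n 1,3p
python3 -m creep '[[0,0,0.1,-0.2,0,0,-7],[0,0,0.1,-0.2,0,0,-7],[0,0,0.1,-0.2,0,0,-7],[0,0,0.1,-0.2,0,0,-7],[0,0,0.1,-0.2,0,0,-7],[0,0,0.1,-0.2,0,0,-7],[0,0,0.1,-0.2,0,0,-7],[0,0,0,0,0,0,0]]'|sed -n 1,3p
python3 rc.py 40 20
```

```text
time_s: 8.72
tcp_pos: [0.5024, -0.0243, 0.2144]
eef_rot: [-179.1, 5.5, -109.9]
time_s: 9.38
tcp_pos: [0.5022, -0.0255, 0.2124]
eef_rot: [179.5, 51.5, -111.6]
time_s: 10.05
tcp_pos: [0.5018, -0.0028, 0.1811]
eef_rot: [-179.7, 51.3, -158.3]
tcp [ 0.5018 -0.0028  0.1811] turn [-0.31  1.27 -1.51] F [-1.1  0.7 -0.4] q [ -4.  -8. -38. -61. -23. -14.]
```

```bash
python3 -m creep '[[0,0.03,0.07,-0.9,0,0,0],[0,0.03,0.07,-0.9,0,0,0],[0,0.03,0.07,-0.9,0,0.5,-0.5],[0,0.03,0.07,-0.9,0,0.5,-0.5],[0,0.03,0.07,-0.9,0,0,0],[0,0.03,0.07,-0.9,0,0,0],[0,0,0,0,0,0,0]]'|sed -n 1,4p; python3 rc.py 40 20
```

```text
time_s: 10.63
tcp_pos: [0.5057, 0.0041, 0.041]
eef_rot: [179.3, 49.8, -159.7]
contact_force: [-1.0, -1.0, -0.9]
tcp [0.5057 0.0041 0.041 ] turn [-0.33 -0.37 -0.81] F [-1.  -1.  -0.9] q [-28.  16. -41. -97. -36.  44.]
```

```bash
python3 -m creep '[[0,0.37,0.16,-0.37,0,0,0],[0,0.37,0.16,-0.37,0,0,0],[0,0.37,0.16,-0.37,0,0,0],[0,0.37,0.16,0,0,0,0],[0,0,0,0,0,0,0]]'|sed -n 1,4p; python3 rc.py 40 20
python3 - <<'E'
from plant import r,capture,outline_of
from h import *
c=capture("scene");d=capture("side")
o=np.hstack([cv2.resize(x["frame"][120:280,170:300][:,:,::-1],(400,492),interpolation=2) for i,x in enumerate((c,d))])
cv2.imwrite("pics/b4.png",o)
E
```

```text
time_s: 11.05
tcp_pos: [0.5447, 0.0202, 0.0188]
eef_rot: [179.8, 50.1, -159.3]
contact_force: [-2.0, -1.7, -1.4]
tcp [0.5447 0.0202 0.0188] turn [-0.12  0.05 -0.83] F [-2.  -1.7 -1.4] q [ -27.   22.  -40. -105.  -36.   53.]
```

View pics/b4.png

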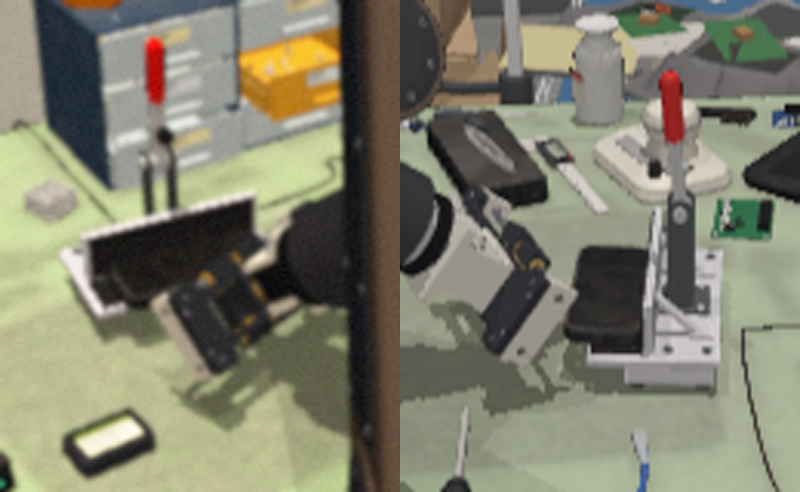

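```bash
python3 -m creep '[[0,0,0,0.25,0,0,0],[0,0,0,0.25,0,0,0],[0,0,0,0.25,0,0,0],[0,0,0,0.25,0,0,0],[0,0,0,0,0,0,0]]'|sed -n 1,4p
python3 - <<'E'
from plant import r,capture,outline_of,search_frame
from h import *
d=capture("side");o=outline_of(d,"handheld")[0];print(o["bbox"],o["region"].sum(),o["conf"])
cv2.imwrite("pics/s5.png",cv2.resize(d["frame"][150:270,180:290][:,:,::-1],(550,600),interpolation=2))
E
```

```text
time_s: 11.57
tcp_pos: [0.5451, 0.0203, 0.0465]
eef_rot: [-179.7, 50.3, -158.9]
contact_force: [-2.0, -0.6, -1.0]
[222.0, 195.2, 250.3, 233.9] 753 0.78
```

View pics/s5.png

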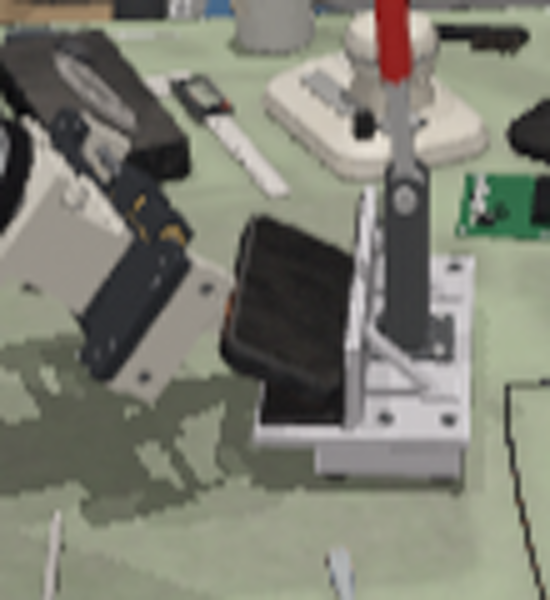

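```bash
python3 -m creep '[[0,0.1,0,0.3,0,0,0],[0,0.1,0,0.3,0,0,0],[0,0.12,0,0.25,0,0,0],[0,0.2,0,0.16,0,0,0],[0,0.2,0,0.16,0,0,0],[0,0,0,0,0,0,0]]'|sed -n 1,4p
python3 -m creep '[[0,0.22,-0.02,0.1,0,0,0],[0,0.22,-0.02,0.1,0,0,0],[0,0.22,-0.02,0.1,0,0,0],[0,0,0,0,0,0,0]]'|sed -n 1,4p
python3 - <<'E'
from plant import r,capture,outline_of,search_frame
from h import *
d=capture("side");o=outline_of(d,"handheld")[0];print(o["bbox"],o["region"].sum(),o["conf"])
cv2.imwrite("pics/s6.png",cv2.resize(d["frame"][150:270,180:290][:,:,::-1],(550,600),interpolation=2))
E
```

```text
time_s: 12.17
tcp_pos: [0.5637, 0.0201, 0.0741]
eef_rot: [-179.9, 50.3, -159.0]
contact_force: [0.2, 0.4, 0.3]
time_s: 12.5
tcp_pos: [0.5799, 0.0185, 0.0808]
eef_rot: [-179.9, 50.2, -159.1]
contact_force: [-0.0, 1.2, 0.8]
[238.5, 186.0, 250.6, 234.6] 319 0.64
```

View pics/s6.png

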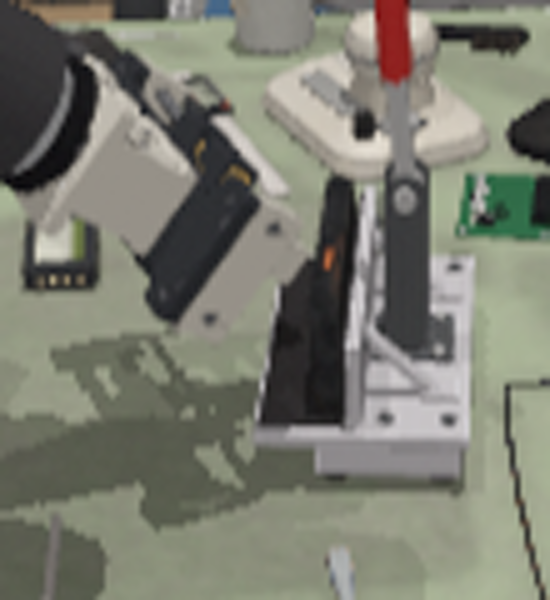

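```bash
python3 -m creep '[[0,0.12,-0.01,0.03,0,0,0],[0,0.12,-0.01,0.03,0,0,0],[0,0,0,0,0,0,0]]'|sed -n 2,4p
python3 -m creep '[[0,0.1,-0.01,0,0,0,0],[0,0.0,0,0,0,0,0]]'|sed -n 2,4p
python3 -m creep '[[0,0.08,-0.01,0,0,0,0],[0,0.0,0,0,0,0,0]]'|sed -n 2,4p
```

```text
tcp_pos: [0.5856, 0.0178, 0.0819]
eef_rot: [-179.9, 50.1, -159.1]
contact_force: [-0.2, 0.5, 0.7]
tcp_pos: [0.5876, 0.0178, 0.0816]
eef_rot: [-180.0, 50.1, -159.1]
contact_force: [-0.6, -0.2, 0.8]
tcp_pos: [0.5883, 0.0179, 0.0812]
eef_rot: [180.0, 50.1, -159.1]
contact_force: [-8.2, -0.6, 5.1]
```

```bash
python3 -m creep '[[0,-0.5,-0.1,0,0,0,0],[0,-1,-0.3,0.2,0,0,0],[0,-1,-0.3,0.8,0,0,0],[0,-0.8,-0.2,1,0,0,0],[0,0,0,1,0,0,0],[0,0,0,1,0,0,0],[0,0,0,0,0,0,0]]'|sed -n 1,4p
python3 - <<'E'
from plant import r,capture,outline_of,search_frame
from h import *
d=capture("side");o=outline_of(d,"handheld")[0];print(o["bbox"],o["region"].sum(),o["conf"])
c=capture("scene")
o=np.hstack([cv2.resize(x["frame"][120:280,170:300][:,:,::-1],(400,492),interpolation=2) for i,x in enumerate((c,d))])
cv2.imwrite("pics/b7.png",o)
E
sed -i 's/^rows=.*/rows=[(0,0,0.1,0,0,7)]*7+[(0,0,0.05,-6.7,2.4,0)]*7+[(0.35,0,.15,0,0,-7.1)]*11/' sim.py; python3 sim.py
```

```text
time_s: 13.77
tcp_pos: [0.5062, -0.0048, 0.1724]
eef_rot: [-179.9, 50.2, -159.0]
contact_force: [-0.5, 0.6, 0.1]
[242.1, 187.3, 252.4, 231.1] 250 0.78
 jump [ 9.  3.  4.  3. 12. 13.]
1 [ 0.505 -0.004  0.173] [-16  -1 -31 -63 -42   4] [ 0.63  0.44 -0.64]
3 [ 0.505 -0.004  0.178] [-21   5 -25 -59 -56  13] [ 0.5   0.58 -0.64]
5 [ 0.505 -0.004  0.183] [-21  11 -18 -55 -68  20] [ 0.35  0.68 -0.64]
7 [ 0.505 -0.004  0.186] [-15  10 -15 -47 -68  15] [ 0.23  0.64 -0.73]
9 [ 0.505 -0.004  0.189] [ -1   6 -18 -31 -61  -4] [ 0.16  0.45 -0.88]
 jump [ 7.  1.  2.  9.  2. 10.]
11 [ 0.505 -0.004  0.191] [ 12   4 -21 -14 -58 -25] [ 0.09  0.23 -0.97]
 jump [ 6.  0.  2.  8.  1. 10.]
13 [ 0.505 -0.004  0.194] [ 22   6 -23   0 -61 -42] [ 0. -0. -1.]
15 [ 0.522 -0.004  0.201] [ 21   7 -21   0 -62 -55] [ 0. -0. -1.]
17 [ 0.54  -0.004  0.209] [ 21   8 -18   0 -63 -69] [ 0. -0. -1.]
19 [ 0.557 -0.004  0.216] [ 20  10 -15   0 -65 -82] [ 0. -0. -1.]
20 [ 0.566 -0.004  0.22 ] [ 20  11 -14   0 -65 -89] [ 0. -0. -1.]
21 [ 0.575 -0.004  0.224] [ 19  11 -13   0 -66 -96] [ 0. -0. -1.]
22 [ 0.584 -0.004  0.228] [  19   12  -11    0  -67 -103] [ 0. -0. -1.]
23 [ 0.592 -0.004  0.231] [  19   13  -10    0  -68 -110] [ 0. -0. -1.]
24 [ 0.601 -0.004  0.235] [  18   13   -8    0  -68 -116] [ 0. -0. -1.]
[  5.5 -50.1  26.2]
```

View pics/b7.png

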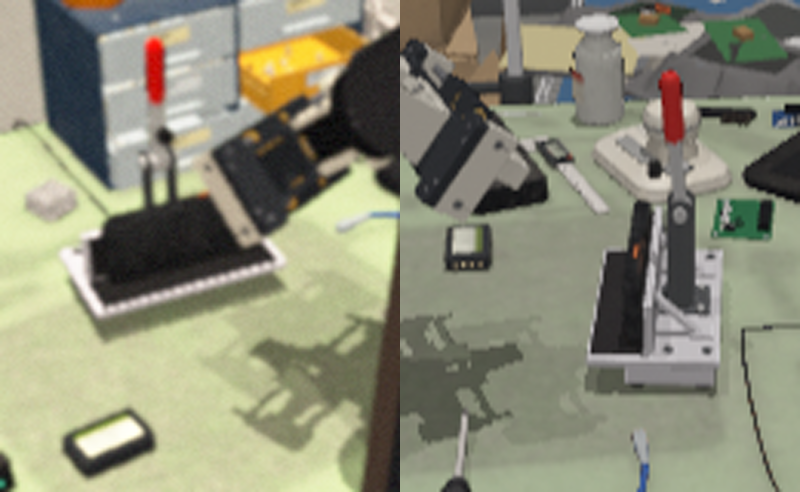

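```bash
python3 -m creep '[[0,0,0,0.2,0,0,7],[0,0,0,0.2,0,0,7],[0,0,0,0.2,0,0,7],[0,0,0,0.2,0,0,7],[0,0,0,0.2,0,0,7],[0,0,0,0.2,0,0,7],[0,0,0,0.2,0,0,7],[0,0,0,0,0,0,0]]'|sed -n 1,3p
python3 -m creep '[[0,0,0,0.25,-6.7,2.4,0],[0,0,0,0.25,-6.7,2.4,0],[0,0,0,0.25,-6.7,2.4,0],[0,0,0,0.25,-6.7,2.4,0],[0,0,0,0.25,-6.7,2.4,0],[0,0,0,0.25,-6.7,2.4,0],[0,0,0,0.25,-6.7,2.4,0],[0,0,0,0,0,0,0]]'|sed -n 1,3p
python3 -m creep '[[0,0,0,0.25,0,0,-7],[0,0,0,0.25,0,0,-7],[0,0,0,0.25,0,0,-7],[0,0,0,0.25,0,0,-7],[0,0,0,0.25,0,0,-7],[0,0,0,0.25,0,0,-7],[0,0,0,0.25,0,0,-7],[0,0,0,0,0,0,-7]]'|sed -n 1,3p
python3 rc.py 90 -5.5
python3 - <<'E'
from plant import r,capture,outline_of
from h import *
c=capture("scene");d=capture("side")
for x in(c,d):
    o=outline_of(x,"lever_grip")
    if o:
        m=o[0]["region"];hsv=cv2.cvtColor(x["frame"],cv2.COLOR_RGB2HSV);red=((hsv[...,0]<8)|(hsv[...,0]>172))&(hsv[...,1]>150);k=red&(cv2.dilate(m.astype(np.uint8),np.ones((5,5)))>0)
        p=np.argwhere(k)[:,::-1];print("red mean",p.mean(0).round(1),p[:,1].min(),p[:,1].max(),"net",np.argwhere(m)[:,::-1].mean(0).round(1))
    for a in(1.3,1.4,1.5,1.6,1.7):
        print(a,proj(x,place(np.array([[.03-.0955*np.cos(a),0,.13+.0955*np.sin(a)]]),.612,.009,-5.5)).round(1).tolist())
E
```

```text
time_s: 14.58
tcp_pos: [0.5074, -0.0071, 0.1995]
eef_rot: [179.8, 49.8, -110.9]
time_s: 15.25
tcp_pos: [0.5057, -0.003, 0.2442]
eef_rot: [-179.0, -0.6, -110.3]
time_s: 15.92
tcp_pos: [0.5048, -0.0055, 0.2878]
eef_rot: [-179.2, -0.2, -167.0]
tcp [ 0.5048 -0.0055  0.2878] turn [  0.86  -0.18 -18.51] F [0.5 0.4 0.3] q [  22.    2.  -15.    1.  -73. -100.]
red mean [220.  142.2] 132 153 net [220.6 153.8]
1.3 [[221.4, 146.2]]
1.4 [[220.1, 144.2]]
1.5 [[218.8, 142.4]]
1.6 [[217.5, 141.0]]
1.7 [[216.3, 139.9]]
red mean [257.9 153.8] 143 165 net [258.3 165.4]
1.3 [[250.5, 154.9]]
1.4 [[254.1, 154.2]]
1.5 [[257.8, 153.8]]
1.6 [[261.5, 153.7]]
1.7 [[265.2, 154.0]]
```

```bash
python3 -m creep '[[0,0,0.1,0.3,0,0,-6.2],[0,0.5,0.1,0.2,0,0,-6.2],[0,1,0.1,0,0,0,-6.2],[0,1,0,0,0,0,0],[0,1,0,0,0,0,0],[0,1,0,0,0,0,0],[0,1,0,0,0,0,0],[0,1,0,0,0,0,0]]'|sed -n 1,3p
python3 -m creep '[[0,0.3,0,0,0,0,0],[0,0,0,0,0,0,0],[0,0,0,0,0,0,0]]'
python3 rc.py 90 -5.5
```

```text
time_s: 16.78
tcp_pos: [0.6686, 0.0023, 0.2998]
eef_rot: [-179.0, -0.3, 175.0]
time_s: 17.03
tcp_pos: [0.6748, 0.0024, 0.2997]
eef_rot: [-179.0, -0.3, 174.9]
contact_force: [-0.7, -0.4, 0.6]
gripper_width: 0.0007
gripper_force: 0.0
tcp [0.6748 0.0024 0.2997] turn [ 0.98 -0.37 -0.4 ] F [-0.7 -0.4  0.6] q [  17.   19.    7.    1.  -79. -112.]
```

```bash
python3 -m creep '[[0,0,0.03,-0.83,0,0,0],[0,0,0.03,-0.83,0,0,0],[0,0,0,-0.83,0,0,0],[0,0,0,-0.83,0,0,0],[0,0,0,0,0,0,0]]'|sed -n 2,4p
python3 -m creep '[[0,-0.44,0.04,0,0,0,0],[0,-0.44,0.04,-0.05,0,0,0],[0,-0.36,0.03,-0.08,0,0,0],[0,-0.36,0.03,-0.08,0,0,0],[0,0,0,0,0,0,0]]'|sed -n 2,4p
python3 -m creep '[[0,-0.36,0.03,-0.08,0,0,0],[0,-0.36,0.03,-0.08,0,0,0],[0,-0.25,0.02,-0.15,0,0,0],[0,-0.25,0.02,-0.15,0,0,0],[0,-0.25,0.02,-0.16,0,0,0],[0,0,0,0,0,0,0]]'|sed -n 2,4p
```

```text
tcp_pos: [0.6719, 0.004, 0.2142]
eef_rot: [-179.0, -0.5, 174.9]
contact_force: [-0.3, -0.2, -0.3]
tcp_pos: [0.634, 0.0078, 0.2143]
eef_rot: [-179.0, -0.1, 174.8]
contact_force: [-0.5, -0.7, -0.5]
tcp_pos: [0.5968, 0.0107, 0.1964]
eef_rot: [-179.0, -0.2, 174.8]
contact_force: [-0.1, 0.4, -0.6]
```

```bash
cat > lev.py <<'E'
from plant import r,capture
from h import *
x=capture("side");hsv=cv2.cvtColor(x["frame"],cv2.COLOR_RGB2HSV);red=((hsv[...,0]<8)|(hsv[...,0]>172))&(hsv[...,1]>150)
red[:, :200]=0;red[:,290:]=0;red[:120]=0;red[240:]=0
n,l,s,ce=cv2.connectedComponentsWithStats(red.astype(np.uint8));
for i in range(1,n):
    if s[i,4]>15: print("red",s[i],ce[i].round(1))
for a in(0,.1,.2,.4,.6,.8,1.0,1.5): print(a,proj(x,place(np.array([[.03-.0955*np.cos(a),0,.13+.0955*np.sin(a)]]),.612,.009,-5.5)).round(1).tolist())
E
python3 lev.py
```

```text
red [225 156  20  17 122] [234.5 163.8]
0 [[224.9, 186.2]]
0.1 [[225.0, 183.1]]
0.2 [[225.3, 179.9]]
0.4 [[227.2, 173.8]]
0.6 [[230.4, 168.1]]
0.8 [[234.9, 163.1]]
1.0 [[240.5, 158.9]]
1.5 [[257.8, 153.8]]
```

```bash
python3 -m creep '[[0,-0.2,0.02,-0.22,0,0,0],[0,-0.2,0.02,-0.22,0,0,0],[0,-0.2,0.02,-0.22,0,0,0],[0,-0.15,0.01,-0.26,0,0,0],[0,-0.15,0.01,-0.26,0,0,0],[0,-0.12,0.01,-0.26,0,0,0],[0,0,0,0,0,0,0]]'|sed -n 2,4p
python3 -m creep '[[0,-0.07,0,-0.25,0,0,0],[0,-0.06,0,-0.25,0,0,0],[0,0,0,0,0,0,0]]'|sed -n 2,4p
python3 lev.py | head -4
```

```text
tcp_pos: [0.5716, 0.0127, 0.1598]
eef_rot: [-179.0, -0.3, 174.8]
contact_force: [-0.4, -0.1, -1.1]
tcp_pos: [0.569, 0.0128, 0.1475]
eef_rot: [-179.0, -0.2, 174.8]
contact_force: [-0.3, 0.5, -0.6]
red [214 179  22   8 116] [223.5 183.1]
0 [[224.9, 186.2]]
0.1 [[225.0, 183.1]]
0.2 [[225.3, 179.9]]
```

a≈0.1; ease down until it bears.

```bash
python3 -m creep '[[0,-0.02,0,-0.16,0,0,0],[0,0,0,0,0,0,0]]'|sed -n 2,4p
python3 -m creep '[[0,0,0,-0.1,0,0,0],[0,0,0,0,0,0,0]]'|sed -n 2,4p
python3 -m creep '[[0,0,0,-0.06,0,0,0],[0,0,0,0,0,0,0]]'|sed -n 2,4p
python3 lev.py | head -4
```

```text
tcp_pos: [0.5693, 0.0128, 0.1445]
eef_rot: [-179.0, -0.2, 174.8]
contact_force: [0.6, -0.7, -0.3]
tcp_pos: [0.5693, 0.0129, 0.1422]
eef_rot: [-179.0, -0.1, 174.8]
contact_force: [-0.1, 0.3, 0.5]
tcp_pos: [0.5693, 0.0129, 0.1408]
eef_rot: [-179.0, -0.1, 174.8]
contact_force: [0.5, -0.2, 0.7]
red [214 182  22   7 108] [223.2 185.7]
0 [[224.9, 186.2]]
0.1 [[225.0, 183.1]]
0.2 [[225.3, 179.9]]
```

```bash
python3 -m creep '[[0,0,0,-0.05,0,0,0],[0,0,0,0,0,0,0]]'|sed -n 2,4p
python3 -m creep '[[0,0,0,-0.05,0,0,0],[0,0,0,0,0,0,0]]'|sed -n 2,4p
```

```text
tcp_pos: [0.5693, 0.0129, 0.1396]
eef_rot: [-179.0, -0.1, 174.8]
contact_force: [-0.5, 0.2, 0.9]
tcp_pos: [0.5693, 0.0129, 0.1383]
eef_rot: [-179.0, -0.1, 174.8]
contact_force: [-0.3, 0.7, 0.7]
```

```bash
python3 -m creep '[[0,0,0,-0.04,0,0,0],[0,0,0,0,0,0,0]]'|sed -n '2p;4p'
python3 -m creep '[[0,0,0,-0.04,0,0,0],[0,0,0,0,0,0,0]]'|sed -n '2p;4p'
python3 lev.py | head -3
```

```text
tcp_pos: [0.5694, 0.0129, 0.1379]
contact_force: [-2.4, 0.6, 4.2]
tcp_pos: [0.5694, 0.0129, 0.1376]
contact_force: [-4.7, 1.4, 10.0]
red [214 183  22   7 104] [223.1 186.9]
0 [[224.9, 186.2]]
0.1 [[225.0, 183.1]]
```

```bash
python3 -m creep '[[0,0,0,0.3,0,0,0],[0,0,0,0.8,0,0,0],[0,0,0,1,0,0,0],[0,-0.5,0,1,0,0,0],[0,-1,0,1,0,0,0],[0,-1,0,0.5,0,0,0],[0,-1,0,0,0,0,0],[0,0,0,0,0,0,0]]'|sed -n 1,4p
python3 lev.py | head -3
python3 - <<'E'
from plant import r,capture
from h import *
c=capture("scene");d=capture("side")
o=np.hstack([cv2.resize(x["frame"][130:270,170:284][:,:,::-1],(400,492),interpolation=2) if i==0 else cv2.resize(x["frame"][150:250,195:285][:,:,::-1],(400,444),interpolation=2)[:492] for i,x in enumerate((c,d)) ] if 0 else [cv2.resize(c["frame"][130:270,170:284][:,:,::-1],(400,492),interpolation=2),cv2.resize(d["frame"][150:261,195:285][:,:,::-1],(400,492),interpolation=2)])
cv2.imwrite("pics/b8.png",o)
E
```

```text
time_s: 21.23
tcp_pos: [0.4789, 0.0127, 0.2532]
eef_rot: [-179.1, -0.0, 174.8]
contact_force: [0.3, -1.1, -1.8]
red [214 183  23   7 125] [224.2 186.5]
0 [[224.9, 186.2]]
0.1 [[225.0, 183.1]]
```

View pics/b8.png

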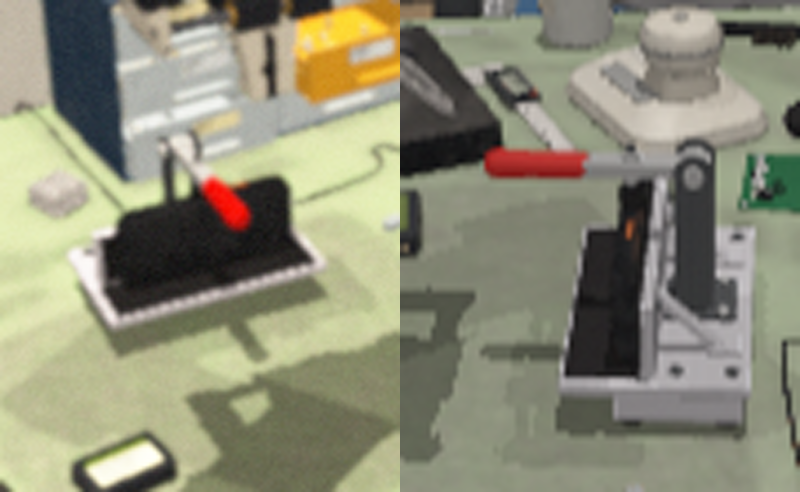

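The handheld stands against the plate. The lever is level, with its foot on the top edge, and the robot is clear of everything.

```bash
python3 -c "
from plant import close_job
print(close_job())"
```

```text
the job is handed in; nothing more can be done
None
```

The job is handed in: the handheld stands on its long edge against the padded back plate with the orange key on top, the red lever is level with its foot bearing on the top edge, the arm touched none of the other things on the bench, and it took about 21 s.

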